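# Push the sample cassette down the feeder lane

## Robot

A 6-joint arm with a two-finger parallel gripper is mounted at the origin on the work surface. World frame = base frame: x ahead of the robot, y to its left, z up, the work surface at z = 0. Lengths are in m, angles in rad, forces in N, time in s.
With the tool pointing down it reaches from about 0.25 to 0.8 m from the base axis. Payload 3.9 kg.
Tool frame: the origin (TCP) lies between the finger pads; the fingertips stand r.tip_extent ahead of it and the grasp point (between the pads) lies 11 mm behind it (r.tip_extent is the distance from the TCP to the fingertips, in m); z points along the fingers, y is the direction in which the jaws open and shut (so a half turn about z gives the same grasp; the last joint's range is limited). The gripper opens to 85 mm and grips with 20 to 120 N. Pads are 22 mm wide; open, the fingers measure 114 mm over their backs; the gripper's body (76 mm by 85 mm) begins 54 mm behind the grasp point. The pads swing forward as they close: fully open they stand 13 mm farther back than shut.
Start: joints at [1.297, 0.26, -0.138, 1.173, 0, 1.571], TCP at [0.142, 0.505, 0.239] pointing down, gripper open.
Joint ranges: [-2.78, 2.78], [-0.83, 1.72], [-1.28, 1.37], [-1.9, 2.12], [-1.57, 1.48], [-3.14, 3.14]. Speed limits (rad/s): [2.57, 2.57, 3.14, 3.14, 3.14, 3.14].

## Interface

Orientations are given as a rotation vector (axis times angle).
In Python, from cell import r gives the robot as it stands.
- The arm moves only by the tool play_rows, never from a script. Its argument "plan" is one flat list of numbers, 6 for each row, row after row: the shift along the tool's x, y, z in m, then the turn, a rotation vector about the tool's x, y, z in degrees. In form: [dx, dy, dz, rx, ry, rz, dx, dy, dz, rx, ry, rz, ...]. A call has 1 to 8 rows; each row is the pose to reach, as a shift and turn from the pose commanded when the call began, along the tool's axes at that moment; what a row does not reach only later rows make up. A row lasts 1/10 s, in which the tool goes at most 50 mm and 8.59 degrees, less where a joint would pass 70% of its speed; a pose out of reach is approached as far as the arm can. A call with a gripper value outside its range is refused whole. "grip" is the finger opening in m, from 0 to 0.0854, set as the call begins (left out, the last holds). The fingers move at their own pace and stop on an object; the grip force is fixed at half the most. Time passes only in rows, so rows that repeat a pose let the fingers close. It gives the time, the measured TCP pose, the force and the opening at its end, in the units of the state.
- r.state(): the state, without advancing time (a new reading comes with each control period).
- r.grab_frame(name): name is "scene" or "top" or "wrist"; returns a dict with "color" (420x560x3 uint8, red, green, blue), "range_z" (420x560 float32, m along the optical axis (not along the pixel's ray), 0 where there is no reading), "camera_matrix" (3x3 intrinsics, pixels), "world_to_cam" (4x4, takes a point from world to camera coordinates). Camera axes: x right, y up, looking along -z (the intrinsics and any distortion apply to the point x, -y, -z); pixel columns grow to the right and rows downward; lengths in m; the calibration is good to about 2 mm. A picture is of the moment at which its call begins.
- r.sign_off(): hands the job in, once; it reports no verdict.
The state is a dict: "time_s": time; "joint_pos": joint angles; "qd": joint speeds; "effort": joint torques, N m; "ee_pos": TCP position; "tcp_rot": TCP orientation; "wrist_force": force on the tool from outside, world axes, zero at the start; "moment": the same for the moment, N m; "grip_width": finger opening in m.
Only numpy, scipy, OpenCV 4.12 (cv2) and the standard library are available. Lean on these libraries where they do the work, as an engineer would, in place of code of your own. Each camera call takes 0.05 s, during which the arm holds its last target.

## Task

With the fingertips, slowly push the sample cassette along the feeder's plate into the lane between the two guide rails until it sits squarely against the face of the feeder head. Neither the cassette nor the robot may touch either rail, so square and centre the cassette in front of the lane first if it stands askew; slide it flat on the plate, never lift or tip it, and leave everything standing round about as it is.

Things in the scene. Friction and masses are not known exactly. Their poses are not given: they have to be found in the camera images.
- feeder: Fixed feeder: dark steel plate 330 x 240 mm, 6 mm thick, on the table, with two low guide rails and a white box-shaped head (200 mm wide, top 70 mm above the table) at the far end. Origin: mouth of the lane, midway between the rails, at table level; x runs into the lane towards the head, y to the left, z up. Plate: x -170 to +160, y -120 to +120 mm, top at z = 6 mm.
- lane_end (a point): Centre of the lane's end on the plate's top, at the foot of the head's flat face (feeder x = 125, y = 0, z = 6 mm; axes as the feeder's). The lane runs from feeder x = 0 (mouth) to here and is 110 mm wide (y -55 to +55). Before the mouth the plate is open, without rails. With the cassette fully home its centre is 48 mm before this point (feeder x = 77 mm).
- rail_left: Left guide rail: aluminium bar 125 mm long, 8 mm thick, 15 mm high, fixed on the plate (its top is 21 mm above the table). Origin: centre of its underside, at feeder x = 62.5, y = +59 mm. Its inner face is at y = +55 mm.
- rail_right: Right guide rail, the mirror image of the left one: origin at feeder x = 62.5, y = -59 mm, inner face at y = -55 mm.
- cassette: Sample cassette, the thing to push: closed white plastic box, light lid, nine round dark septa on top; 96 mm long (x, to lie along the lane), 90 mm wide (y), 50 mm high, 0.3 to 0.6 kg. Starts on the plate before the mouth, x roughly towards the lane, up to 35 mm to one side and 0.25 rad askew. Stops when no longer pushed. Origin: centre of its underside.
- cassette_mid (a point): Centre of the cassette, 25 mm above its underside; axes as the cassette's.
- vial: Clear glass vial with a cap, 24 mm in diameter, 45 mm high, standing on the plate outside the left rail. Leave alone. Origin: centre of its underside.
- jar: Squat amber jar with a cap, 28 mm in diameter, 38 mm high, standing on the plate outside the right rail. Leave alone. Origin: centre of its underside.
- bottle0: Reagent bottle, 90 mm in diameter, 170 mm high, standing in a white tray at the robot's left, nearest the robot of three. Leave alone. Origin: centre of its underside.
- bottle1: The middle bottle of the same three. Leave alone.
- bottle2: The farthest bottle of the same three. Leave alone.
- beaker: Glass beaker, 68 mm in diameter, 85 mm high, on the table at the robot's right. Leave alone. Origin: centre of its underside.
- dish: Low white dish, 90 mm in diameter, 22 mm high, on the table at the robot's right. Leave alone. Origin: centre of its underside.
- spatula: Spatula about 170 mm long lying on the table at the robot's right. Leave alone.
There are look-alikes about, which are no part of the job. Leave any green or red look-alike of the cassette alone.

How it is judged:
By the outcome, as a careful person would: the job done as asked, in the order asked, and still so for the second after the job is handed in, with the robot touching nothing.
It also fails if it takes over 72 s, if anything falls off the work surface, if the arm or the gripper's body presses on something with over 40 N, if the wrist force passes 120 N, or if a joint passes its speed limit or range.

## Working session

There is one attempt and no reset: what is moved stays moved. The work goes in short steps, Python scripts to look and compute and a tool call to move; the robot and the scene stay as the last step left them, time stands still between calls to the robot, and variables do not carry over. Pictures are saved under pics/ and viewed, and the job is handed in when it is done.

Besides the shell and the picture viewer there is one more tool, called after ">>>" by a JSON object that holds its "name" and its "arguments". play_rows: Moves the arm, as the interface text tells. Its arguments: {"type":"object","properties":{"plan":{"type":"array","items":{"type":"number"}},"grip":{"type":"number"}},"required":["plan"]}

```bash
ls; mkdir -p pics; python3 - <<'E'
from cell import r
import cv2, numpy as np
print(r.state()); print(r.tip_extent)
for n in ("scene","top"):
    f=r.grab_frame(n); cv2.imwrite(f"pics/{n}0.png",f["color"][:,:,::-1])
    print(n,f["camera_matrix"],f["world_to_cam"],[k for k in f])
    np.savez(f"pics/{n}0.npz",**f)
E
```

```text
pics
{'time_s': 0.0, 'joint_pos': array([ 1.29701240e+00,  2.60679898e-01, -1.39375295e-01,  1.17270464e+00,
       -6.93478284e-06,  1.57077954e+00]), 'qd': array([ 0.00059553, -0.00189924, -0.00075481,  0.00033972, -0.0001751 ,
       -0.0014645 ]), 'effort': array([ 8.32426831e-04, -4.05675316e+01,  2.53925478e+01,  1.88504322e-02,
        2.57909312e-05,  4.84232046e-06]), 'ee_pos': array([0.14176852, 0.50480057, 0.2384647 ]), 'tcp_rot': array([-4.28654907e-01, -3.11194627e+00,  3.05663700e-03]), 'wrist_force': array([0.42015431, 0.77168922, 0.69494957]), 'moment': array([-0.06840433,  0.03298209,  0.01372235]), 'grip_width': 0.08565894791551577}
0.008
scene [[457.24459282   0.         279.01615954]
 [  0.         457.24459282 213.69442019]
 [  0.           0.           1.        ]] [[ 0.02902616  0.99951015  0.01170264  0.04147946]
 [-0.78197882  0.01541331  0.6231144   0.37952522]
 [ 0.62262879 -0.02723784  0.78204315 -1.48534341]
 [ 0.          0.          0.          1.        ]] ['color', 'range_z', 'camera_matrix', 'world_to_cam']
top [[425.81293984   0.         273.78475205]
 [  0.         425.81293984 212.98397612]
 [  0.           0.           1.        ]] [[ 0.02908429 -0.9990393   0.0327807  -0.07574105]
 [ 0.99147435  0.03300017  0.12605398 -0.54670648]
 [-0.12701465  0.02883503  0.99148163 -1.0565647 ]
 [ 0.          0.          0.          1.        ]] ['color', 'range_z', 'camera_matrix', 'world_to_cam']
```

View pics/scene0.png

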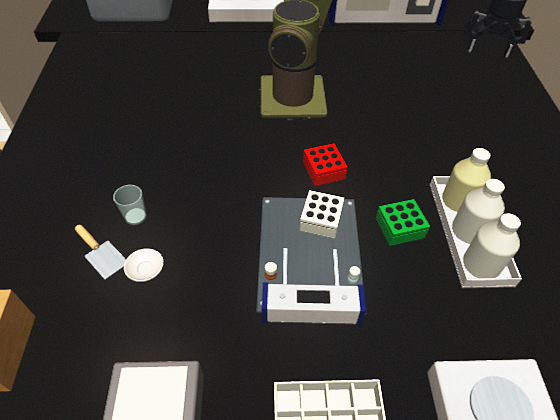

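View pics/top0.png

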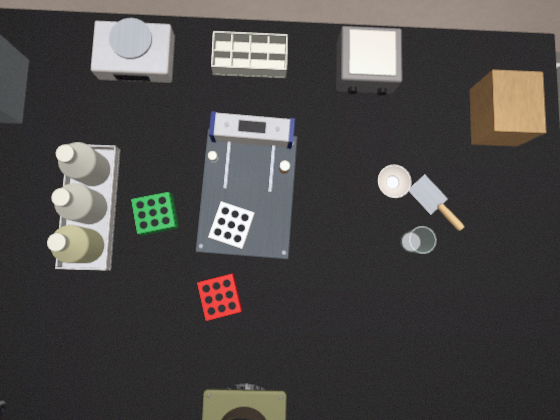

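The top view shows the white cassette at about (232,225), askew on the plate. The rails are at x≈227 and 272 (rows 143–190), the head is at (252,128), and the red look-alike sits behind at (219,297). Next I'll measure these.

```bash
cat > h.py <<'E'
import numpy as np, cv2
def cam(f):
    K=f["camera_matrix"];T=f["world_to_cam"];R=T[:3,:3];t=T[:3,3];return K,R,t
def cast(f,uv,z):
    K,R,t=cam(f);uv=np.atleast_2d(np.asarray(uv,float));C=-R.T@t
    d=np.c_[(uv[:,0]-K[0,2])/K[0,0],-(uv[:,1]-K[1,2])/K[1,1],-np.ones(len(uv))]@R
    s=(z-C[2])/d[:,2];return C+d*s[:,None]
def proj(f,P):
    K,R,t=cam(f);c=np.atleast_2d(P)@R.T+t
    return np.c_[K[0,0]*c[:,0]/-c[:,2]+K[0,2],K[1,1]*-c[:,1]/-c[:,2]+K[1,2]]
def cloud(f):
    K,R,t=cam(f);z=f["range_z"];v,u=np.mgrid[:z.shape[0],:z.shape[1]]
    c=np.stack([(u-K[0,2])/K[0,0]*z,-(v-K[1,2])/K[1,1]*z,-z],-1)
    return (c-t)@R
E
python3 - <<'E'
from h import *
f=dict(np.load("pics/top0.npz"));P=cloud(f);c=f["color"].astype(int);hsv=cv2.cvtColor(f["color"],cv2.COLOR_RGB2HSV)
big=cv2.resize(f["color"][90:330,130:330],None,fx=3.0,fy=3.0,interpolation=cv2.INTER_CUBIC)[:, :]
cv2.imwrite("pics/topbig.png",cv2.resize(big,(500,600))[:,:,::-1])
for n,(u,v) in dict(cass=(232,225),plate=(260,225),head=(230,125),red=(219,297),vial=(212,156),jar=(285,166)).items(): print(n,P[v,u].round(4))
# white cassette lid
m=((hsv[...,2]>150)&(hsv[...,1]<60)).astype(np.uint8); m[:195]=0;m[260:]=0;m[:,:195]=0;m[:,280:]=0
cs,_=cv2.findContours(m,0,2)
k=max(cs,key=cv2.contourArea); rr=cv2.minAreaRect(k); b=cv2.boxPoints(rr);print(rr,b)
W=cast(f,b,0.056);print(W.round(4)); print(np.linalg.norm(np.diff(W,axis=0),axis=1))
E
```

```text
cass [0.5123 0.0454 0.0574]
plate [ 0.5195 -0.0243  0.0076]
head [0.7668 0.0604 0.0681]
red [0.3343 0.0704 0.0509]
vial [0.6887 0.1043 0.0506]
jar [ 0.6721 -0.0841  0.0398]
((230.84999084472656, 224.4499969482422), (36.68241500854492, 38.8960075378418), 18.434947967529297) [[207.3     237.09999]
 [219.59999 200.2    ]
 [254.39998 211.8    ]
 [242.09999 248.7    ]]
[[ 0.4803  0.1055  0.056 ]
 [ 0.5741  0.0792  0.056 ]
 [ 0.5476 -0.0092  0.056 ]
 [ 0.4542  0.0181  0.056 ]]
[0.0974278  0.09236096 0.09734107]
```

View pics/topbig.png

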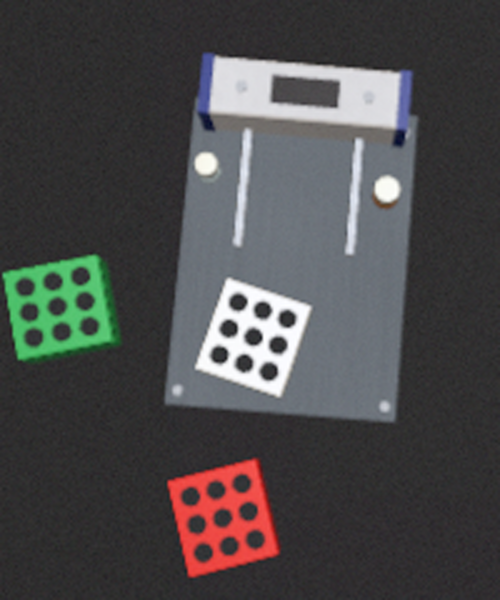

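```bash
python3 - <<'E'
from h import *
from scipy.spatial.transform import Rotation as Ro
f=dict(np.load("pics/top0.npz"));P=cloud(f)
hsv=cv2.cvtColor(f["color"],cv2.COLOR_RGB2HSV)
# green block top
for n,lo,hi in (("green",45,80),("red",0,8)):
    m=((hsv[...,0]>=lo)&(hsv[...,0]<=hi)&(hsv[...,1]>150)&(hsv[...,2]>60)).astype(np.uint8)
    p=P[m>0];p=p[p[:,2]>0.005]; print(n,p.min(0).round(3),p.max(0).round(3))
q=P[130:275,50:125].reshape(-1,3);q=q[q[:,2]>0.1];print("bottles",q.min(0),q.max(0))
# rails from big-picture ends
b=lambda x,y:(130+x/2.5,90+y/2.5)
L=cast(f,[b(248,130),b(238,245)],.021);R=cast(f,[b(360,138),b(350,252)],.021)
print(L.round(4),R.round(4),np.linalg.norm(L[0]-R[0]))
for A in(L,R): d=A[0]-A[1];print(np.degrees(np.arctan2(d[1],d[0])),np.linalg.norm(d))
# plate near corners z=.006
pc=cast(f,[b(165,404),b(396,421)],.006);print(pc, np.linalg.norm(pc[0]-pc[1]));d=pc[0]-pc[1];print(np.degrees(np.arctan2(-d[0],d[1])))
print(Ro.from_rotvec([-4.28654907e-01, -3.11194627e+00,  3.05663700e-03]).as_matrix().round(3))
E
```

```text
green [ 0.41  -0.027  0.005] [0.592 0.299 1.119]
red [ 0.28  -0.027  0.006] [0.41  0.127 1.119]
bottles [ 0.40881889 -0.0271608   0.10000783] [0.69545736 0.46214954 1.11896186]
[[0.7361 0.0645 0.021 ]
 [0.6122 0.0696 0.021 ]] [[ 0.732  -0.0544  0.021 ]
 [ 0.6089 -0.0475  0.021 ]] 0.11891995291342793
-2.391701411956051 0.12405816289762223
-3.207934490555216 0.12333804108247237
[[ 0.44511485  0.13904998  0.006     ]
 [ 0.43473541 -0.1010532   0.006     ]] 0.240327424140558
-2.4753042803370655
[[-0.963  0.27  -0.001]
 [ 0.27   0.963 -0.002]
 [-0.    -0.002 -1.   ]]
```

>>> {"name": "play_rows", "arguments": {"plan": [0, 0, -0.045, 0, 0, 0, -0.033, -0.028, -0.06, 0, 0, 8, -0.066, -0.056, -0.06, 0, 0, 16, -0.099, -0.085, -0.06, 0, 0, 24, -0.132, -0.113, -0.06, 0, 0, 32, -0.165, -0.141, -0.06, 0, 0, 40, -0.198, -0.17, -0.06, 0, 0, 48, -0.231, -0.198, -0.06, 0, 0, 56]}}

```text
time_s: 0.9
ee_pos: [0.3111, 0.2506, 0.2991]
tcp_rot: [-1.846, -2.542, 0.001]
wrist_force: [0.3, 0.1, -0.2]
grip_width: 0.0857
```

```bash
python3 - <<'E'
from h import *
from cell import r
from scipy.spatial.transform import Rotation as Ro
s=r.state();print(s["time_s"],s["ee_pos"],s["joint_pos"].round(3));M=Ro.from_rotvec(s["tcp_rot"]).as_matrix();print(M.round(3))
print((M.T@(np.array([.44,.06,.30])-s["ee_pos"])).round(4), np.degrees(np.arctan2(M[1,1],M[0,1])))
f=dict(np.load("pics/top0.npz"));P=cloud(f);P[f["range_z"]==0]=np.nan
hsv=cv2.cvtColor(f["color"],cv2.COLOR_RGB2HSV)
for n,lo,hi in (("green",45,80),("red",0,8)):
    m=((hsv[...,0]>=lo)&(hsv[...,0]<=hi)&(hsv[...,1]>150)&(hsv[...,2]>60)).astype(np.uint8)
    p=P[m>0];p=p[p[:,2]>0.005]; print(n,p.min(0).round(3),p.max(0).round(3))
E
```

```text
0.9 [0.31113553 0.25059063 0.29909496] [ 0.678  0.022 -0.269  1.28  -0.     1.935]
[[-0.309  0.951 -0.   ]
 [ 0.951  0.309 -0.   ]
 [-0.    -0.    -1.   ]]
[-0.2211  0.0636 -0.0009] 18.007596538530855
green [0.486 0.19  0.005] [0.592 0.299 0.053]
red [0.28  0.017 0.006] [0.393 0.127 0.057]
```

>>> {"name": "play_rows", "arguments": {"plan": [-0.044, 0.013, 0, 0, 0, 7, -0.088, 0.026, 0, 0, 0, 14, -0.132, 0.038, 0, 0, 0, 20.7, -0.176, 0.051, 0, 0, 0, 20.7, -0.221, 0.064, 0, 0, 0, 20.7, -0.221, 0.064, 0, 0, 0, 20.7, -0.221, 0.064, 0, 0, 0, 20.7], "grip": 0.065}}

```text
time_s: 1.6
ee_pos: [0.4409, 0.0618, 0.2987]
tcp_rot: [-2.269, -2.17, 0.002]
wrist_force: [-0.6, 0.0, 0.5]
grip_width: 0.0651
```

```bash
python3 - <<'E'
from h import *
from cell import r
f=r.grab_frame("wrist");np.savez("pics/w1.npz",**f);cv2.imwrite("pics/w1.png",f["color"][:,:,::-1])
s=r.state();print(s["ee_pos"],s["joint_pos"].round(3),s["grip_width"]);K,R,t=cam(f);print("cam",-R.T@t,R.round(3))
E
```

```text
[0.440385   0.06263005 0.29883754] [ 1.410e-01  1.030e-01 -1.820e-01  1.288e+00  1.000e-03  1.754e+00] 0.06530040176823325
cam [0.44514662 0.14311017 0.43432165] [[ 0.999 -0.044 -0.002]
 [ 0.042  0.95  -0.31 ]
 [ 0.016  0.309  0.951]]
```

View pics/w1.png

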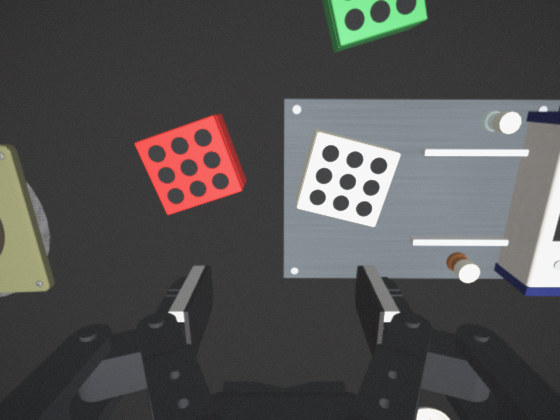

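The wrist view shows the cassette at about (348,180), the rails at rows 153 and 242 (columns 414–527), and the plate's left edge at column 285. I'll fit lines to these.

```bash
cat > meas.py <<'E'
from h import *
def feeder_rails(f, boxes):
    g=cv2.cvtColor(f["color"],cv2.COLOR_RGB2GRAY);out=[]
    for (u0,u1,v0,v1) in boxes:
        m=np.zeros_like(g);m[v0:v1,u0:u1]=(g[v0:v1,u0:u1]>165)
        cs,_=cv2.findContours(m,0,1);k=max(cs,key=cv2.contourArea)
        W=cast(f,k[:,0,:],.021)[:,:2].astype(np.float32)
        rr=cv2.minAreaRect(W);b=cv2.boxPoints(rr);v,u=np.nonzero(m)
        pts=cast(f,np.c_[u,v],.021)[:,:2]
        l=cv2.fitLine(pts.astype(np.float32),cv2.DIST_HUBER,0,.01,.01).ravel()
        if l[0]<0:l[:2]*=-1
        s=(pts-l[2:])@l[:2];print("rail",l[:2],np.degrees(np.arctan2(l[1],l[0])),"near",l[2:]+l[:2]*s.min(),"far",l[2:]+l[:2]*s.max(),"len",np.ptp(s),"rect",rr[1])
        out.append((l,s.min(),s.max()))
    return out
def cassette(f, roi, FO=None, zt=.056):
    u0,u1,v0,v1=roi;g=cv2.cvtColor(f["color"],cv2.COLOR_RGB2GRAY);hsv=cv2.cvtColor(f["color"],cv2.COLOR_RGB2HSV)
    m=np.zeros_like(g);m[v0:v1,u0:u1]=((g>150)&(hsv[...,1]<70))[v0:v1,u0:u1]
    cs,_=cv2.findContours(m,cv2.RETR_EXTERNAL,1);k=max(cs,key=cv2.contourArea)
    W=cast(f,k[:,0,:],zt)[:,:2].astype(np.float32)
    rr=cv2.minAreaRect(W);b=cv2.boxPoints(rr)
    # septa inside
    hull=np.zeros_like(g);cv2.fillPoly(hull,[cv2.convexHull(k)],1);d=((hull>0)&(g<110)).astype(np.uint8)
    n,lab,st,ce=cv2.connectedComponentsWithStats(d);S=[ce[i] for i in range(1,n) if st[i,4]>40]
    S=cast(f,S,zt)[:,:2];c=S.mean(0)
    a=np.degrees(np.arctan2(b[1,1]-b[0,1],b[1,0]-b[0,0]))
    # yaw from septa via 4-fold-symmetric nearest-neighbour directions
    D=S[:,None]-S[None];L=np.linalg.norm(D,axis=2);p=np.min(L+np.eye(len(S)));i=np.nonzero((L>0)&(L<1.25*p))
    an=np.arctan2(D[i][:,1],D[i][:,0]);ys=np.degrees(np.angle(np.exp(4j*an).mean())/4)
    print("septa",len(S),c.round(4),"yaw",ys.round(2),"rect",np.array(rr[0]).round(4),np.array(rr[1]).round(4),"yaw",((a+45)%90-45).round(2))
    if FO is not None:
        o,th=FO;ex=np.array([np.cos(th),np.sin(th)]);ey=np.array([-ex[1],ex[0]])
        for q in(c,np.array(rr[0])): print("  in feeder",((q-o)@ex).round(4),((q-o)@ey).round(4),"yaw",(ys-np.degrees(th)).round(2))
    return c,ys,rr
E
python3 - <<'E'
from meas import *
f=dict(np.load("pics/w1.npz"))
rl=feeder_rails(f,[(415,526,144,163),(405,507,233,252)])
cassette(f,(290,410,125,235))
P=cloud(f);P[f["range_z"]==0]=np.nan
print("lid z",np.nanmedian(P[150:170,365:385].reshape(-1,3)[:,2]),P[190,450],P[122,510],P[272,468])
g=cv2.cvtColor(f["color"],cv2.COLOR_RGB2GRAY)
print(g[115:260:1,287].tolist()[:5], [int(np.argmax(g[v,270:300]>45))+270 for v in range(110,270,10)])
pts=cast(f,[(int(np.argmax(g[v,270:300]>60))+270,v) for v in range(110,270,5)],.006)[:,:2].astype(np.float32)
l=cv2.fitLine(pts,cv2.DIST_HUBER,0,.01,.01).ravel();print("plate near edge",l, np.degrees(np.arctan2(-l[0],l[1]))if l[1]>0 else np.degrees(np.arctan2(l[0],-l[1])))
E
```

```text
rail [ 0.99881506 -0.04866709] -2.7895203 near [0.61151187 0.07386972] far [0.73409522 0.06789687] len 0.12272877467102833 rect (0.00844668410718441, 0.12271895259618759)
rail [ 0.99902207 -0.04421493] -2.5341547 near [ 0.60622952 -0.04396675] far [ 0.72959699 -0.04942678] len 0.12348822893828809 rect (0.008576652966439724, 0.12348300963640213)
septa 9 [0.5128 0.0502] yaw -16.78 rect [0.5124 0.0512] [0.0937 0.0988] yaw -16.61
lid z 0.0573831156792571 [0.6537728  0.0213769  0.00848873] [0.68930182 0.10784066 0.05228109] [ 0.67050521 -0.07810804  0.0447828 ]
[140, 140, 141, 145, 145] [270, 270, 270, 270, 270, 270, 270, 270, 270, 270, 270, 270, 270, 270, 270, 270]
plate near edge [0.06812961 0.9976765  0.4271135  0.03201704] -3.9065645
```

>>> {"name": "play_rows", "arguments": {"plan": [0.03, 0.03, 0.02, 0, 0, 0, 0.06, 0.06, 0.04, 0, 0, 0, 0.073, 0.073, 0.08, 0, 0, 0, 0.073, 0.073, 0.12, 0, 0, 0, 0.073, 0.073, 0.16, 0, 0, 0, 0.073, 0.073, 0.19, 0, 0, 0, 0.073, 0.073, 0.19, 0, 0, 0, 0.073, 0.073, 0.19, 0, 0, 0]}}

```text
time_s: 2.45
ee_pos: [0.516, 0.1337, 0.1097]
tcp_rot: [-2.264, -2.177, 0.001]
wrist_force: [-0.6, 0.9, 0.8]
grip_width: 0.0651
```

```bash
python3 - <<'E'
from meas import *
from cell import r
for n in("wrist","top","scene"):
    f=r.grab_frame(n);np.savez(f"pics/{n}2.npz",**f);cv2.imwrite(f"pics/{n}2.png",f["color"][:,:,::-1])
s=r.state();print(s["ee_pos"],s["tcp_rot"],s["grip_width"],r.tip_extent,s["time_s"])
f=dict(np.load("pics/top2.npz"))
big=cv2.resize(f["color"][90:290,130:330],(600,600),interpolation=cv2.INTER_CUBIC);cv2.imwrite("pics/top2b.png",big[:,:,::-1])
E
```

```text
[0.51853974 0.13350288 0.1116232 ] [2.26478575 2.17421181 0.00591113] 0.06490066408378915 0.008 2.6
```

View pics/wrist2.png

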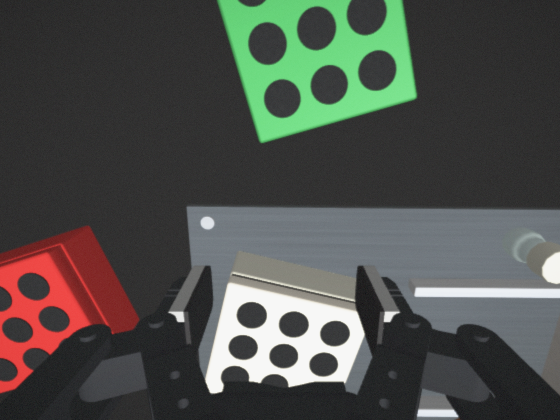

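View pics/top2b.png

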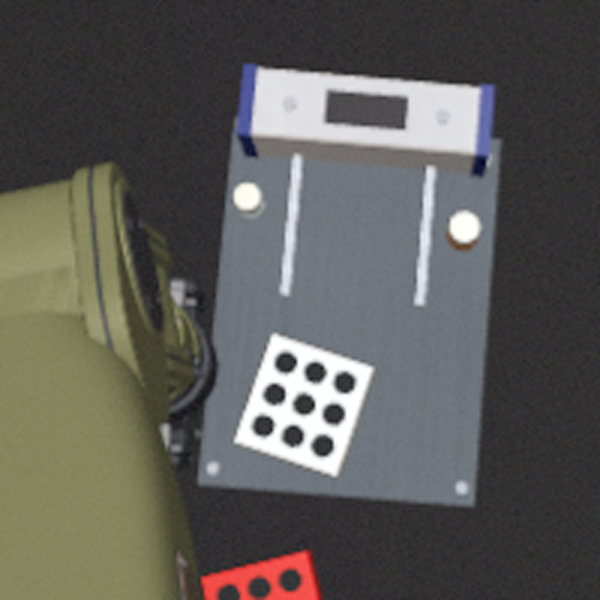

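>>> {"name": "play_rows", "arguments": {"plan": [0, 0, 0.03, 0, 0, 0, 0, 0, 0.055, 0, 0, 0, 0, 0, 0.075, 0, 0, 0, 0, 0, 0.085, 0, 0, 0, 0, 0, 0.088, 0, 0, 0, 0, 0, 0.088, 0, 0, 0, 0, 0, 0.088, 0, 0, 0]}}

```text
time_s: 3.3
ee_pos: [0.5181, 0.1328, 0.0226]
tcp_rot: [2.266, 2.174, 0.003]
wrist_force: [0.8, -0.0, 0.2]
grip_width: 0.0651
```

```bash
python3 - <<'E'
from meas import *
from cell import r
for n in("wrist","scene"):
    f=r.grab_frame(n);np.savez(f"pics/{n}3.npz",**f);cv2.imwrite(f"pics/{n}3.png",f["color"][:,:,::-1])
S=[r.state() for _ in range(6)];print(np.array([s["ee_pos"] for s in S]).mean(0),S[0]["wrist_force"],S[0]["time_s"])
c=f["color"][150:330,230:400];cv2.imwrite("pics/scene3b.png",cv2.resize(c,None,fx=3.3,fy=3.3,interpolation=cv2.INTER_CUBIC)[:,:,::-1])
E
```

```text
[0.51800007 0.13277762 0.0224117 ] [ 0.58650845 -0.45583224 -0.23785011] 3.4
```

View pics/wrist3.png

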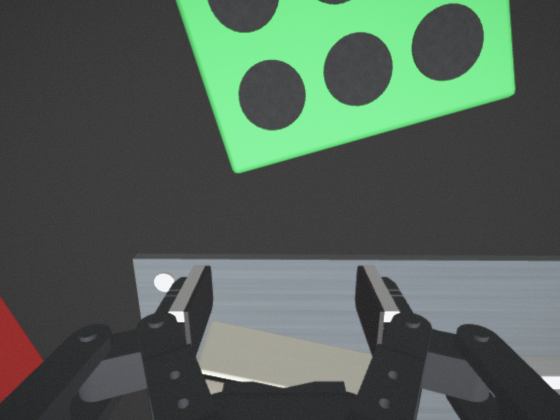

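View pics/scene3b.png

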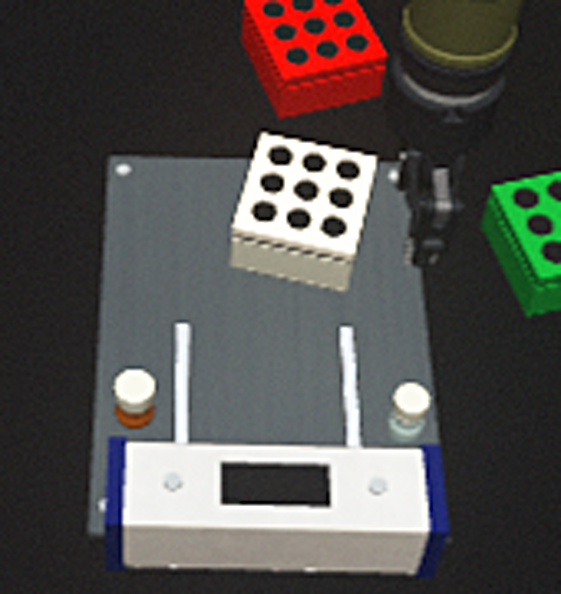

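>>> {"name": "play_rows", "arguments": {"plan": [-0.004, 0, 0, 0, 0, 0, -0.008, 0, 0, 0, 0, 0, -0.011, 0, 0, 0, 0, 0, -0.014, 0, 0, 0, 0, 0, -0.017, 0, 0, 0, 0, 0, -0.02, 0, 0, 0, 0, 0, -0.023, 0, 0, 0, 0, 0, -0.026, 0, 0, 0, 0, 0]}}

```text
time_s: 4.2
ee_pos: [0.5155, 0.1068, 0.0213]
tcp_rot: [-2.266, -2.174, -0.0]
wrist_force: [-0.8, 3.4, 0.4]
grip_width: 0.0648
```

>>> {"name": "play_rows", "arguments": {"plan": [-0.003, 0, 0, 0, 0, 0, -0.006, 0, 0, 0, 0, 0, -0.009, 0, 0, 0, 0, 0, -0.012, 0, 0, 0, 0, 0, -0.014, 0, 0, 0, 0, 0, -0.014, 0, 0, 0, 0, 0]}}

```text
time_s: 4.8
ee_pos: [0.5153, 0.092, 0.0213]
tcp_rot: [2.267, 2.174, -0.001]
wrist_force: [-1.1, 1.6, 0.6]
grip_width: 0.0651
```

```bash
cat > look.py <<'E'
from meas import *
from cell import r
import sys
k=sys.argv[1]
f=r.grab_frame("top");np.savez(f"pics/top{k}.npz",**f)
big=cv2.resize(f["color"][90:290,130:330],(600,600),interpolation=cv2.INTER_CUBIC);cv2.imwrite(f"pics/top{k}b.png",big[:,:,::-1])
S=[r.state() for _ in range(4)];print(np.array([s["ee_pos"] for s in S]).mean(0),S[0]["wrist_force"],S[0]["time_s"])
E
python3 look.py 4
```

```text
[0.51542252 0.09200227 0.02127998] [-1.08554637  0.44182958 -0.03347609] 4.85
```

View pics/top4b.png

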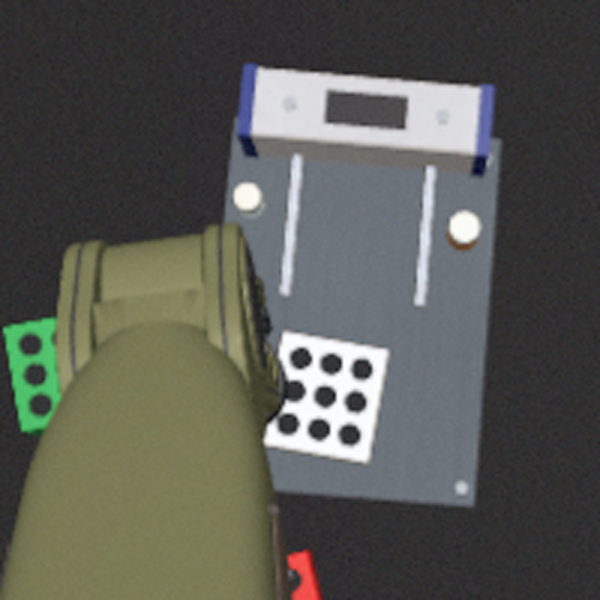

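>>> {"name": "play_rows", "arguments": {"plan": [-0.002, 0, 0, 0, 0, 0, -0.004, 0, 0, 0, 0, 0, -0.006, 0, 0, 0, 0, 0, -0.008, 0, 0, 0, 0, 0, -0.01, 0, 0, 0, 0, 0, -0.012, 0, 0, 0, 0, 0, -0.012, 0, 0, 0, 0, 0, -0.012, 0, 0, 0, 0, 0]}}

```text
time_s: 5.65
ee_pos: [0.5152, 0.0801, 0.0214]
tcp_rot: [2.267, 2.173, -0.0]
wrist_force: [-0.7, 0.9, -0.8]
grip_width: 0.0649
```

```bash
python3 look.py 5; python3 - <<'E'
from meas import *
f=dict(np.load("pics/top5.npz"))
b=lambda x,y:(int(130+x/3),int(90+y/3))
for k in("0","5"):
    feeder_rails(dict(np.load(f"pics/top{k}.npz")),[(224,232,143,187),(266,277,147,190)])
cassette(f,(205,280,195,255))
E
```

```text
[0.5153849  0.08008815 0.02144628] [ 0.00199972  0.11168843 -0.13281876] 5.7
rail [ 0.9989542  -0.04572242] -2.6206148 near [0.61730244 0.07117187] far [0.73366984 0.0658457 ] len 0.11648922844516592 rect (0.00929324235767126, 0.11649035662412643)
rail [ 0.9988105  -0.04875979] -2.7948384 near [ 0.61326611 -0.04637852] far [ 0.72723777 -0.05194237] len 0.11410739254260775 rect (0.009241819381713867, 0.11410050094127655)
rail [ 0.99901444 -0.04438592] -2.543962 near [0.61750747 0.07105643] far [0.73366722 0.06589549] len 0.11627434363324365 rect (0.00929324235767126, 0.11627881973981857)
rail [ 0.99883974 -0.04815771] -2.760301 near [ 0.61326299 -0.0464968 ] far [ 0.72723383 -0.05199175] len 0.11410323137348947 rect (0.009241819381713867, 0.11410050094127655)
septa 1 [0.5273 0.0542] yaw nan rect [0.5247 0.0225] [0.0913 0.0979] yaw -3.19meas.py:28: RuntimeWarning: Mean of empty slice.
  an=np.arctan2(D[i][:,1],D[i][:,0]);ys=np.degrees(np.angle(np.exp(4j*an).mean())/4)
  ret = ret.dtype.type(ret / rcount)
```

View pics/top5b.png

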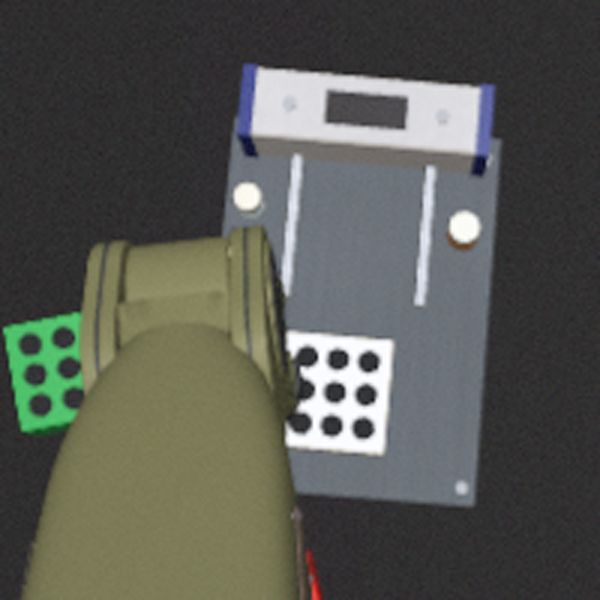

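```bash
python3 - <<'E'
from meas import *
f=dict(np.load("pics/top5.npz"));g=cv2.cvtColor(f["color"],cv2.COLOR_RGB2GRAY)
o=np.array([.6153,.0123]);o=o-0.005*np.array([.9989,-.0467]);th=np.radians(-2.69);ex=np.array([np.cos(th),np.sin(th)]);ey=np.array([-ex[1],ex[0]])
d=np.zeros_like(g);d[203:240,233:258]=(g[203:240,233:258]<110)
n,lab,st,ce=cv2.connectedComponentsWithStats(d)
for i in range(1,n):
    w=cast(f,ce[i],.056)[0,:2]-o;print(st[i,4],ce[i].round(1),(w@ex).round(4),(w@ey).round(4))
# right edge of lid subpixel
pts=[]
for v in range(207,238):
    row=g[v,250:268].astype(float);j=np.nonzero((row[:-1]>110)&(row[1:]<=110))[0]
    if len(j): j=j[-1];pts.append((250+j+(row[j]-110)/(row[j]-row[j+1]),v))
w=cast(f,pts,.056)[:,:2]-o;x,y=w@ex,w@ey;p=np.polyfit(x,y,1);print("right edge y at mid",np.polyval(p,x.mean()),"yaw",np.degrees(np.arctan(p[0])),x.min(),x.max())
E
```

```text
13 [233.7 208.3] -0.057 0.0279
32 [242.4 209.3] -0.0578 0.0059
32 [252.5 210.3] -0.0582 -0.0195
6 [233.3 219.5] -0.0852 0.0263
32 [241.4 220.3] -0.0858 0.006
32 [251.5 221.3] -0.0862 -0.0193
36 [240.2 231.5] -0.1139 0.0067
2 [233.  230.5] -0.1128 0.0247
33 [250.6 232.5] -0.1144 -0.0195
right edge y at mid -0.040439237300643555 yaw 7.797692931075954 -0.12393595039568071 -0.047559034253598746
```

>>> {"name": "play_rows", "arguments": {"plan": [-0.002, 0, 0, 0, 0, 0, -0.004, 0, 0, 0, 0, 0, -0.006, 0, 0, 0, 0, 0, -0.006, 0, 0, 0, 0, 0]}}

```text
time_s: 6.1
ee_pos: [0.515, 0.0744, 0.0214]
tcp_rot: [2.267, 2.174, 0.001]
wrist_force: [1.7, 1.9, 0.2]
grip_width: 0.065
```

>>> {"name": "play_rows", "arguments": {"plan": [0.006, 0, 0, 0, 0, 0, 0.02, 0, 0, 0, 0, 0, 0.04, 0, 0, 0, 0, 0, 0.04, 0, -0.04, 0, 0, 0, 0.04, 0, -0.09, 0, 0, 0, 0.04, -0.03, -0.14, 0, 0, 0, 0.04, -0.07, -0.18, 0, 0, 0, 0.04, -0.07, -0.18, 0, 0, 0]}}

```text
time_s: 6.9
ee_pos: [0.4453, 0.1184, 0.2051]
tcp_rot: [2.264, 2.175, 0.005]
wrist_force: [0.5, -0.1, -0.3]
grip_width: 0.0649
```

```bash
python3 - <<'E'
from meas import *
from cell import r
for n in("wrist","top"):
    f=r.grab_frame(n);np.savez(f"pics/{n}6.npz",**f);cv2.imwrite(f"pics/{n}6.png",f["color"][:,:,::-1])
S=[r.state() for _ in range(4)];print(np.array([s["ee_pos"] for s in S]).mean(0),S[0]["tcp_rot"],S[0]["time_s"])
f=dict(np.load("pics/top6.npz"));big=cv2.resize(f["color"][90:290,130:330],(600,600),interpolation=cv2.INTER_CUBIC);cv2.imwrite("pics/top6b.png",big[:,:,::-1])
E
```

```text
[0.44627234 0.11830771 0.20313833] [2.26420133 2.17475142 0.00493613] 7.0
```

View pics/wrist6.png

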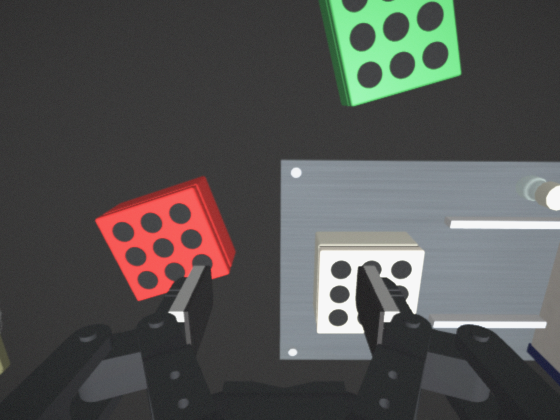

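View pics/top6b.png

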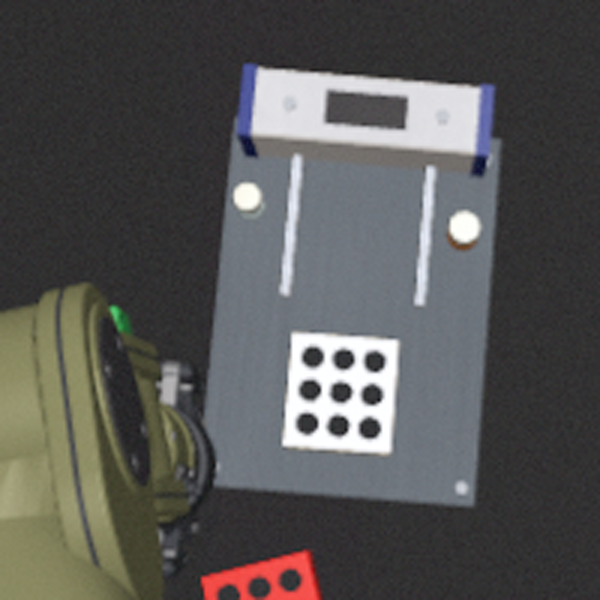

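The cassette now looks square. In the enlarged top view it is centred at about (341,392), with the rails at 290 and 425. I'll measure it.

```bash
python3 - <<'E'
from meas import *
f=dict(np.load("pics/top6.npz"))
rl=feeder_rails(f,[(222,234,135,192),(264,279,140,195)])
a=[l[2:]+l[:2]*s0 for l,s0,s1 in rl]; th=np.mean([np.arctan2(l[1],l[0]) for l,_,_ in rl]);
cassette(f,(215,270,195,255),(np.mean(a,0),th)); print(np.mean(a,0),np.degrees(th))
E
```

```text
rail [ 0.9992849  -0.03781094] -2.1669235 near [0.61220612 0.07091413] far [0.75604083 0.06547171] len 0.1439376434526889 rect (0.009561595506966114, 0.12654130160808563)
rail [ 0.99903506 -0.04391959] -2.5172164 near [ 0.60818023 -0.04659404] far [ 0.74718029 -0.05270476] len 0.13913431641721385 rect (0.009504888206720352, 0.124395951628685)Traceback (most recent call last):
  File "<stdin>", line 5, in <module>
  File "meas.py", line 24, in cassette
    S=cast(f,S,zt)[:,:2];c=S.mean(0)
      ~~~~^^^^^^^^
  File "h.py", line 6, in cast
    d=np.c_[(uv[:,0]-K[0,2])/K[0,0],-(uv[:,1]-K[1,2])/K[1,1],-np.ones(len(uv))]@R
             ~~^^^^^
IndexError: index 0 is out of bounds for axis 1 with size 0
```

```bash
sed -i 's/>40\]/>15]/' meas.py; python3 - <<'E'
from meas import *
f=dict(np.load("pics/top6.npz"))
FO=(np.array([.6102,.0122]),np.radians(-2.68))
cassette(f,(215,270,195,255),FO)
E
```

```text
septa 9 [0.525  0.0179] yaw -2.44 rect [0.5249 0.0175] [0.0916 0.0979] yaw -2.3
  in feeder -0.0854 0.0017 yaw 0.24
  in feeder -0.0855 0.0013 yaw 0.24
```

>>> {"name": "play_rows", "arguments": {"plan": [-0.012, 0, 0, 0, 0, -8.5, -0.024, 0, 0, 0, 0, -17, -0.036, 0, 0, 0, 0, -25.5, -0.048, 0, 0, 0, 0, -34, -0.06, 0, 0, 0, 0, -42.5, -0.072, 0, 0, 0, 0, -51, -0.084, 0, 0, 0, 0, -59.5, -0.097, 0.004, 0, 0, 0, -68], "grip": 0.05}}

```text
time_s: 7.8
ee_pos: [0.4461, 0.0199, 0.1991]
tcp_rot: [-0.653, -3.07, 0.002]
wrist_force: [0.1, -0.0, 0.8]
grip_width: 0.0499
```

>>> {"name": "play_rows", "arguments": {"plan": [0, 0, 0, 0, 0, -8.5, 0, 0, 0, 0, 0, -17, 0, 0, 0, 0, 0, -22, 0, 0, 0, 0, 0, -22, 0, 0, 0, 0, 0, -22]}}

```text
time_s: 8.3
ee_pos: [0.4463, 0.0204, 0.1999]
tcp_rot: [-0.068, -3.139, 0.001]
wrist_force: [0.6, 0.1, 0.4]
grip_width: 0.0502
```

```bash
cat > st.py <<'E'
from meas import *
from cell import r
from scipy.spatial.transform import Rotation as Ro
o=np.array([.6102,.0122]);th=np.radians(-2.68);ex=np.array([np.cos(th),np.sin(th)]);ey=np.array([-ex[1],ex[0]])
S=[r.state() for _ in range(4)];p=np.array([s["ee_pos"] for s in S]).mean(0);M=Ro.from_rotvec(S[0]["tcp_rot"]).as_matrix()
print("t",S[0]["time_s"],"tcp",p.round(4),"feeder x,y",((p[:2]-o)@ex).round(4),((p[:2]-o)@ey).round(4),"toolx yaw-feeder",(np.degrees(np.arctan2(M[1,0],M[0,0])-th)).round(2),"tilt",M[2].round(4),"F",S[0]["wrist_force"].round(1),"q",S[0]["joint_pos"].round(2))
E
python3 st.py; python3 - <<'E'
from meas import *
from cell import r
f=r.grab_frame("wrist");np.savez("pics/wrist7.npz",**f);cv2.imwrite("pics/wrist7.png",f["color"][:,:,::-1])
E
```

```text
t 8.3 tcp [0.4463 0.0204 0.1999] feeder x,y -0.1641 0.0005 toolx yaw-feeder 180.18 tilt [ 2.e-03 -4.e-04 -1.e+00] F [0.6 0.1 0.4] q [ 0.05  0.15 -0.39  1.03 -0.    0.09]
```

View pics/wrist7.png

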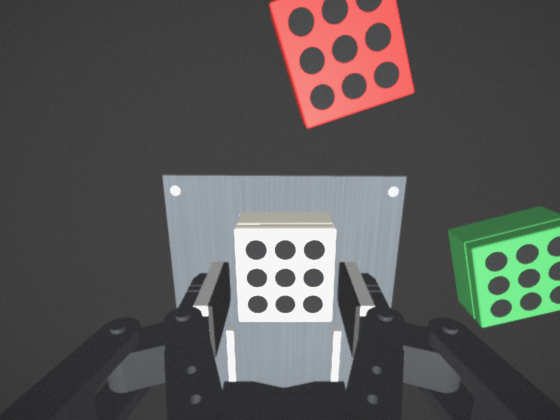

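>>> {"name": "play_rows", "arguments": {"plan": [0, 0, 0.04, 0, 0, 0, 0, 0, 0.08, 0, 0, 0, 0, 0, 0.115, 0, 0, 0, 0, 0, 0.145, 0, 0, 0, 0, 0, 0.165, 0, 0, 0, 0, 0, 0.175, 0, 0, 0, 0, 0, 0.178, 0, 0, 0, 0, 0, 0.178, 0, 0, 0]}}

```text
time_s: 9.15
ee_pos: [0.4466, 0.0204, 0.0234]
tcp_rot: [0.066, 3.141, -0.0]
wrist_force: [0.5, 1.0, 0.1]
grip_width: 0.0502
```

```bash
python3 st.py; python3 look.py 8
```

```text
t 9.15 tcp [0.4466 0.0204 0.0234] feeder x,y -0.1638 0.0006 toolx yaw-feeder 180.27 tilt [-2.e-04 -0.e+00 -1.e+00] F [0.5 1.  0.1] q [ 0.05  0.34 -0.67  0.56 -0.    0.09]
[0.44708712 0.02045215 0.02392424] [-0.26544706 -0.65054228  1.05835374] 9.2
```

View pics/top8b.png

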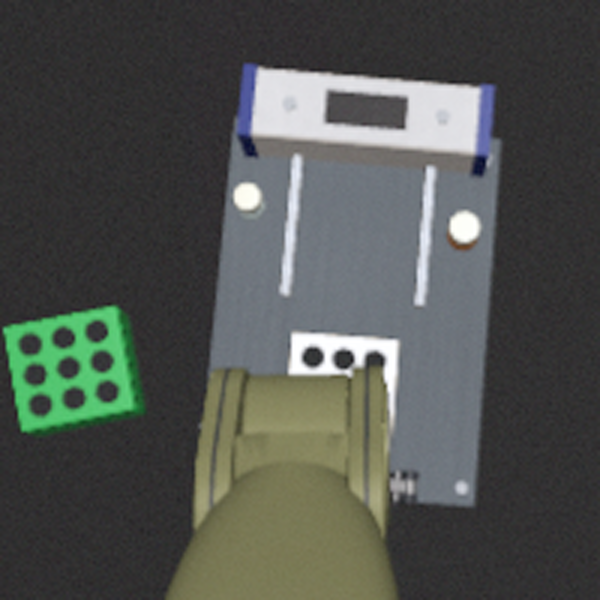

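>>> {"name": "play_rows", "arguments": {"plan": [-0.005, 0, 0, 0, 0, 0, -0.01, 0, 0, 0, 0, 0, -0.014, 0, 0, 0, 0, 0, -0.016, 0, 0, 0, 0, 0, -0.018, 0, 0, 0, 0, 0, -0.02, 0, 0, 0, 0, 0, -0.022, 0, 0, 0, 0, 0, -0.024, 0, 0, 0, 0, 0]}}

```text
time_s: 10.0
ee_pos: [0.4665, 0.0194, 0.0227]
tcp_rot: [-0.065, -3.134, -0.0]
wrist_force: [-7.8, -0.0, 6.5]
grip_width: 0.0506
```

>>> {"name": "play_rows", "arguments": {"plan": [-0.0025, 0, 0, 0, 0, 0, -0.005, 0, 0, 0, 0, 0, -0.0075, 0, 0, 0, 0, 0, -0.01, 0, 0, 0, 0, 0, -0.0125, 0, 0, 0, 0, 0, -0.015, 0, 0, 0, 0, 0, -0.0175, 0, 0, 0, 0, 0, -0.02, 0, 0, 0, 0, 0]}}

```text
time_s: 10.8
ee_pos: [0.4905, 0.0185, 0.0232]
tcp_rot: [0.065, 3.141, -0.0]
wrist_force: [-2.2, 0.5, -2.0]
grip_width: 0.05
```

```bash
python3 st.py; python3 look.py 9; python3 - <<'E'
from meas import *
from cell import r
f=r.grab_frame("scene");np.savez("pics/scene9.npz",**f)
c=f["color"][170:330,230:390];cv2.imwrite("pics/scene9b.png",cv2.resize(c,(600,600),interpolation=cv2.INTER_CUBIC)[:,:,::-1])
E
```

```text
t 10.8 tcp [0.4905 0.0185 0.0232] feeder x,y -0.1198 0.0007 toolx yaw-feeder 180.29 tilt [-0. -0. -1.] F [-2.2  0.5 -2. ] q [ 0.04  0.4  -0.57  0.6  -0.    0.08]
[0.49114012 0.0185362  0.02330572] [-2.03817034 -0.74647873 -1.86052842] 10.85
```

View pics/top9b.png

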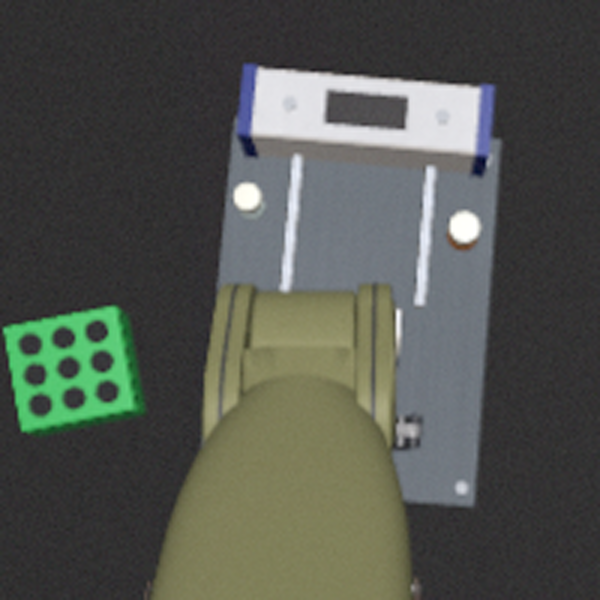

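View pics/scene9b.png

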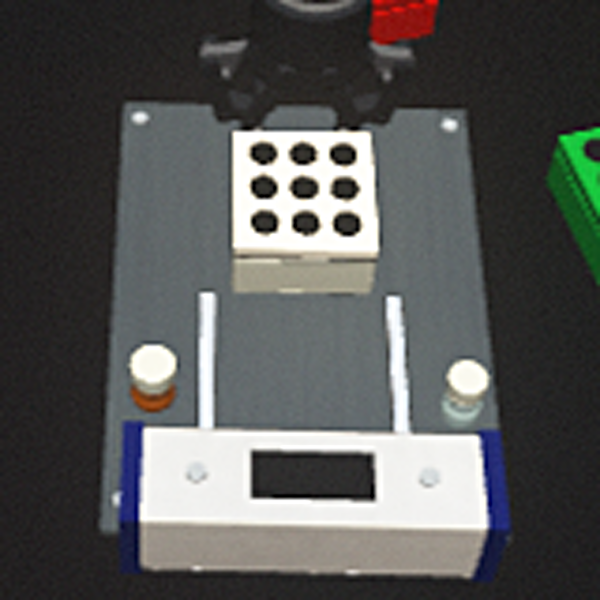

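The scene view shows the cassette just before the mouth. Its front foot edge spans columns 233–374, between rail inner edges at about 215 and 388. I'll measure its offset relative to the rails in this view.

```bash
cat > sc.py <<'E'
from meas import *
from cell import r
import sys
k=sys.argv[1];v1=int(sys.argv[2]);v0=int(sys.argv[3])
f=r.grab_frame("scene");np.savez(f"pics/scene{k}.npz",**f)
c=f["color"][170:330,230:390];cv2.imwrite(f"pics/scene{k}b.png",cv2.resize(c,(600,600),interpolation=cv2.INTER_CUBIC)[:,:,::-1])
FO=None
f9=dict(np.load("pics/scene9.npz"))
rl=feeder_rails(f9,[(280,290,246,283),(330,341,246,284)])
a=[l[2:]+l[:2]*s0 for l,s0,s1 in rl];th=np.mean([np.arctan2(l[1],l[0]) for l,_,_ in rl]);print(np.mean(a,0),np.degrees(th))
cassette(f,(286,334,v0,v1),(np.mean(a,0),th))
E
python3 sc.py 10 237 203
```

```text
rail [ 0.9990757  -0.04298564] -2.4636545 near [ 0.60576045 -0.04505284] far [ 0.69847911 -0.0490421 ] len 0.09280444371264371 rect (0.009525919333100319, 0.09274670481681824)
rail [ 0.9988137  -0.04869566] -2.7911594 near [0.61106968 0.07276052] far [0.70369295 0.06824481] len 0.09273327220362948 rect (0.009428910911083221, 0.09271657466888428)
[0.60841506 0.01385384] -2.6274068
septa 9 [0.549  0.0184] yaw -2.48 rect [0.5485 0.0184] [0.0909 0.0989] yaw -2.38
  in feeder -0.0596 0.0018 yaw 0.14
  in feeder -0.06 0.0018 yaw 0.14
```

>>> {"name": "play_rows", "arguments": {"plan": [-0.0025, 0, 0, 0, 0, 0, -0.005, 0, 0, 0, 0, 0, -0.0075, 0, 0, 0, 0, 0, -0.01, 0, 0, 0, 0, 0, -0.0125, 0, 0, 0, 0, 0, -0.015, 0, 0, 0, 0, 0, -0.0175, 0, 0, 0, 0, 0, -0.02, 0, 0, 0, 0, 0]}}

```text
time_s: 11.75
ee_pos: [0.5099, 0.0177, 0.0233]
tcp_rot: [-0.065, -3.14, -0.0]
wrist_force: [-6.1, 1.0, 3.0]
grip_width: 0.05
```

>>> {"name": "play_rows", "arguments": {"plan": [-0.0025, 0, 0, 0, 0, 0, -0.005, 0, 0, 0, 0, 0, -0.0075, 0, 0, 0, 0, 0, -0.01, 0, 0, 0, 0, 0, -0.0125, 0, 0, 0, 0, 0, -0.015, 0, 0, 0, 0, 0, -0.0175, 0, 0, 0, 0, 0, -0.02, 0, 0, 0, 0, 0]}}

```text
time_s: 12.55
ee_pos: [0.5299, 0.0169, 0.0233]
tcp_rot: [-0.065, -3.14, -0.0]
wrist_force: [-4.8, 0.1, 3.6]
grip_width: 0.0498
```

```bash
python3 st.py; python3 sc.py 11 254 212|tail -3
```

```text
t 12.55 tcp [0.5299 0.0169 0.0233] feeder x,y -0.0804 0.001 toolx yaw-feeder 180.29 tilt [ 9.e-04  0.e+00 -1.e+00] F [-4.8  0.1  3.6] q [ 0.03  0.46 -0.47  0.65  0.    0.07]
septa 10 [0.5929 0.0146] yaw -2.08 rect [0.5927 0.0163] [0.0909 0.1057] yaw -2.38
  in feeder -0.0155 0.0 yaw 0.55
  in feeder -0.0158 0.0018 yaw 0.55
```

View pics/scene11b.png

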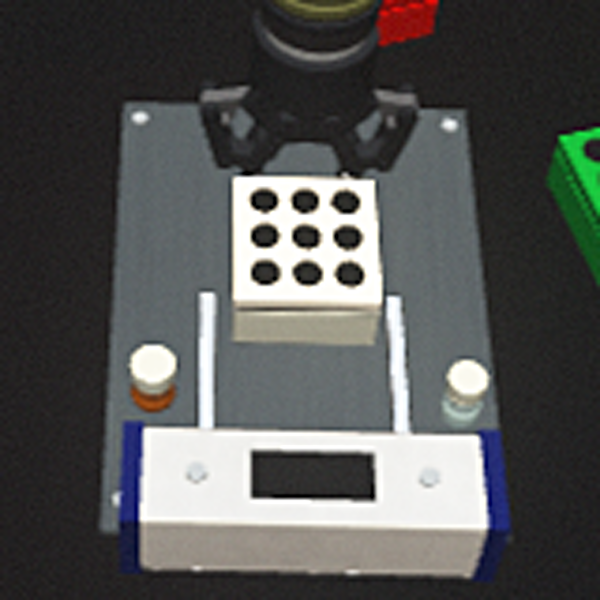

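>>> {"name": "play_rows", "arguments": {"plan": [-0.0025, 0, 0, 0, 0, 0, -0.005, 0, 0, 0, 0, 0, -0.0075, 0, 0, 0, 0, 0, -0.01, 0, 0, 0, 0, 0, -0.0125, 0, 0, 0, 0, 0, -0.015, 0, 0, 0, 0, 0, -0.0175, 0, 0, 0, 0, 0, -0.02, 0, 0, 0, 0, 0]}}

```text
time_s: 13.4
ee_pos: [0.5501, 0.0161, 0.0233]
tcp_rot: [-0.065, -3.14, 0.0]
wrist_force: [-4.7, 0.6, 2.6]
grip_width: 0.0499
```

>>> {"name": "play_rows", "arguments": {"plan": [-0.0025, 0, 0, 0, 0, 0, -0.005, 0, 0, 0, 0, 0, -0.0075, 0, 0, 0, 0, 0, -0.01, 0, 0, 0, 0, 0, -0.0125, 0, 0, 0, 0, 0, -0.015, 0, 0, 0, 0, 0, -0.0175, 0, 0, 0, 0, 0, -0.02, 0, 0, 0, 0, 0]}}

```text
time_s: 14.2
ee_pos: [0.5701, 0.0152, 0.0233]
tcp_rot: [-0.065, -3.14, 0.0]
wrist_force: [-4.7, 0.8, 3.0]
grip_width: 0.0498
```

```bash
python3 st.py; python3 sc.py 12 270 222|tail -3
```

```text
t 14.2 tcp [0.5701 0.0152 0.0233] feeder x,y -0.0402 0.0012 toolx yaw-feeder 180.29 tilt [ 5.e-04 -0.e+00 -1.e+00] F [-4.7  0.8  3. ] q [ 0.03  0.51 -0.36  0.7   0.    0.07]
septa 10 [0.6331 0.0134] yaw -2.6 rect [0.6333 0.0156] [0.0952 0.1076] yaw -1.25
  in feeder 0.0247 0.0006 yaw 0.03
  in feeder 0.0248 0.0029 yaw 0.03
```

View pics/scene12b.png

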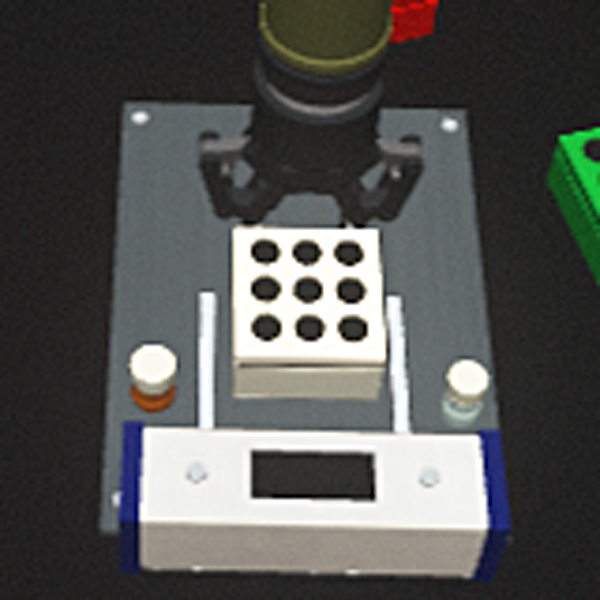

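```bash
cat > sc2.py <<'E'
from meas import *
import sys
f=dict(np.load(f"pics/scene{sys.argv[1]}.npz"))
o=np.array([.6084,.01385]);th=np.radians(-2.63);ex=np.array([np.cos(th),np.sin(th)]);ey=np.array([-ex[1],ex[0]])
g=cv2.cvtColor(f["color"],cv2.COLOR_RGB2GRAY);d=np.zeros_like(g);v0,v1=int(sys.argv[2]),int(sys.argv[3]);d[v0:v1,291:332]=(g[v0:v1,291:332]<120)
n,lab,st,ce=cv2.connectedComponentsWithStats(d);ok=[i for i in range(1,n) if 25<st[i,4]<60]
W=cast(f,ce[ok],.056)[:,:2]-o;q=np.c_[W@ex,W@ey];print(len(q),st[1:,4],"centre",q.mean(0).round(4))
q=q[np.argsort(q[:,1])]
for j in range(0,9,3): c=q[j:j+3];p=np.polyfit(c[:,0],c[:,1],1);print("col y",c[:,1].mean().round(4),"yaw",np.degrees(p[0]).round(2))
E
python3 sc2.py 10 203 237; python3 sc2.py 12 230 263
python3 - <<'E'
from meas import *
# clearance in the picture: row profile
f=dict(np.load("pics/scene12.npz"));g=cv2.cvtColor(f["color"],cv2.COLOR_RGB2GRAY)
for v in(266,270,273): print(v,g[v,280:342].tolist())
E
```

```text
9 [165  33  33  32  36  36  34  35  34  37] centre [-0.0597  0.0016]
col y -0.0244 yaw 0.14
col y 0.0016 yaw 0.57
col y 0.0276 yaw 0.22
10 [33 17 15 39 39 39 40 40 41 43 42 43] centre [ 0.0191 -0.003 ]
col y -0.0315 yaw -20.51
col y -0.0069 yaw -26.31
col y 0.0191 yaw -26.45
266 [104, 104, 85, 223, 254, 251, 221, 98, 99, 106, 103, 102, 170, 194, 163, 165, 163, 163, 161, 161, 163, 166, 165, 164, 165, 168, 166, 168, 169, 168, 169, 170, 169, 171, 174, 173, 175, 174, 179, 177, 179, 179, 181, 186, 183, 187, 191, 191, 194, 193, 196, 203, 156, 71, 210, 252, 252, 221, 102, 105, 111, 107]
270 [106, 105, 87, 216, 253, 251, 219, 91, 102, 106, 107, 103, 134, 162, 162, 161, 156, 161, 160, 159, 158, 156, 159, 157, 160, 157, 160, 158, 158, 156, 158, 156, 160, 152, 157, 159, 157, 158, 159, 160, 158, 156, 157, 157, 158, 157, 155, 158, 157, 155, 161, 136, 103, 90, 186, 243, 248, 233, 138, 98, 108, 106]
273 [103, 103, 83, 213, 254, 252, 219, 84, 104, 104, 106, 103, 134, 161, 158, 156, 153, 158, 158, 157, 158, 155, 159, 158, 157, 155, 156, 158, 159, 156, 157, 158, 155, 155, 157, 158, 160, 154, 156, 158, 157, 158, 157, 155, 158, 159, 153, 158, 160, 158, 151, 122, 103, 99, 167, 243, 248, 243, 181, 93, 108, 107]
```

```bash
python3 - <<'E'
from meas import *
f=dict(np.load("pics/scene12.npz"));g=cv2.cvtColor(f["color"],cv2.COLOR_RGB2GRAY).astype(float)
o=np.array([.6084,.01385]);th=np.radians(-2.63);ex=np.array([np.cos(th),np.sin(th)]);ey=np.array([-ex[1],ex[0]])
F=lambda uv,z:[((w[:2]-o)@ex,(w[:2]-o)@ey) for w in cast(f,uv,z)]
print("foot",np.round(F([(291.7,275.3),(331.3,275.3)],.006),4))
print(g[268:282,312].astype(int).tolist())
print("lid",np.round(F([(291.6,265),(332.2,265)],.056),4))
for v in(255,260,265,270,273):
    row=g[v];
    a=next(u for u in range(289,283,-1) if row[u-1]>160);a=a-1+(row[a-1]-160)/(row[a-1]-row[a])
    b=next(u for u in range(331,340) if row[u+1]>210);b=b+(160-row[b])/(row[b+1]-row[b]) 
    print(v,a,b,np.round(F([(a,v),(b,v)],.021),4))
# septa
d=np.zeros_like(g,np.uint8);d[230:263,294:330]=(g[230:263,294:330]<120)
n,l,st,ce=cv2.connectedComponentsWithStats(d);ok=[i for i in range(1,n) if st[i,4]>25]
print(st[1:,4]);W=np.array(F(ce[ok],.056));print(W.round(4),W.mean(0))
E
```

```text
foot [[ 0.066  -0.0425]
 [ 0.0638  0.0495]]
[217, 174, 160, 159, 156, 155, 157, 163, 110, 103, 104, 109, 104, 106]
lid [[ 0.0694 -0.0444]
 [ 0.0672  0.0463]]
255 286.7692307692308 332.64516129032256 [[ 0.0199 -0.0546]
 [ 0.0173  0.0537]]
260 286.6442307692308 336.5882352941176 [[ 0.0339 -0.0548]
 [ 0.031   0.0622]]
265 286.50877192982455 337.3333333333333 [[ 0.0476 -0.0551]
 [ 0.0448  0.0631]]
270 286.4609375 333.5438596491228 [[ 0.0611 -0.0551]
 [ 0.0585  0.0535]]
273 286.43703703703704 333.9078947368421 [[ 0.0691 -0.0551]
 [ 0.0665  0.0538]]
[17  6 39 39 39 40 40 41 43 42 43]
[[-0.0089 -0.0244]
 [-0.0088  0.0016]
 [-0.0087  0.0277]
 [ 0.0193 -0.0243]
 [ 0.0193  0.0018]
 [ 0.0194  0.0277]
 [ 0.0475 -0.0242]
 [ 0.0472  0.0018]
 [ 0.047   0.0282]] [0.01924343 0.00176637]
```

>>> {"name": "play_rows", "arguments": {"plan": [-0.0025, -0.0001, 0, 0, 0, 0, -0.005, -0.0002, 0, 0, 0, 0, -0.0075, -0.0003, 0, 0, 0, 0, -0.01, -0.0004, 0, 0, 0, 0, -0.0125, -0.0005, 0, 0, 0, 0, -0.015, -0.0006, 0, 0, 0, 0, -0.0175, -0.0007, 0, 0, 0, 0, -0.02, -0.0008, 0, 0, 0, 0]}}

```text
time_s: 15.05
ee_pos: [0.5904, 0.0136, 0.0233]
tcp_rot: [0.065, 3.141, -0.0]
wrist_force: [-4.3, 0.1, 2.8]
grip_width: 0.05
```

>>> {"name": "play_rows", "arguments": {"plan": [-0.0025, -0.0001, 0, 0, 0, 0, -0.005, -0.0002, 0, 0, 0, 0, -0.0075, -0.0003, 0, 0, 0, 0, -0.01, -0.0004, 0, 0, 0, 0, -0.0125, -0.0005, 0, 0, 0, 0, -0.015, -0.0006, 0, 0, 0, 0, -0.0175, -0.0007, 0, 0, 0, 0, -0.02, -0.0008, 0, 0, 0, 0]}}

```text
time_s: 15.85
ee_pos: [0.6103, 0.012, 0.0233]
tcp_rot: [0.065, 3.141, 0.0]
wrist_force: [-3.6, 0.4, 1.6]
grip_width: 0.0499
```

>>> {"name": "play_rows", "arguments": {"plan": [-0.001, 0, 0, 0, 0, 0, -0.0025, 0, 0, 0, 0, 0, -0.004, 0, 0, 0, 0, 0, -0.0055, 0, 0, 0, 0, 0, -0.007, 0, 0, 0, 0, 0, -0.0085, 0, 0, 0, 0, 0, -0.01, 0, 0, 0, 0, 0, -0.01, 0, 0, 0, 0, 0]}}

```text
time_s: 16.65
ee_pos: [0.6207, 0.0115, 0.0233]
tcp_rot: [0.065, 3.14, -0.0]
wrist_force: [-3.6, -0.4, 1.0]
grip_width: 0.0498
```

```bash
python3 st.py; python3 sc.py 13 290 240|tail -3;python3 sc2.py 13 248 277
```

```text
t 16.65 tcp [0.6207 0.0115 0.0233] feeder x,y 0.0105 -0.0002 toolx yaw-feeder 180.29 tilt [-1.e-03 -1.e-04 -1.e+00] F [-3.6 -0.4  1. ] q [ 0.02  0.58 -0.23  0.76 -0.    0.06]
septa 10 [0.6788 0.0061] yaw -1.88 rect [0.6843 0.005 ] [0.103  0.1071] yaw -2.21
  in feeder 0.0707 -0.0045 yaw 0.74
  in feeder 0.0762 -0.0054 yaw 0.74
6 [ 1  9  8 43 44 39 43 46 46 24 20 19] centre [0.0563 0.0005]
col y -0.0169 yaw -26.66
col y 0.0179 yaw -27.68Traceback (most recent call last):
  File "sc2.py", line 9, in <module>
    for j in range(0,9,3): c=q[j:j+3];p=np.polyfit(c[:,0],c[:,1],1);print("col y",c[:,1].mean().round(4),"yaw",np.degrees(p[0]).round(2))
                                        ~~~~~~~~~~^^^^^^^^^^^^^^^^^
    raise TypeError("expected non-empty vector for x")
TypeError: expected non-empty vector for x
```

View pics/scene13b.png

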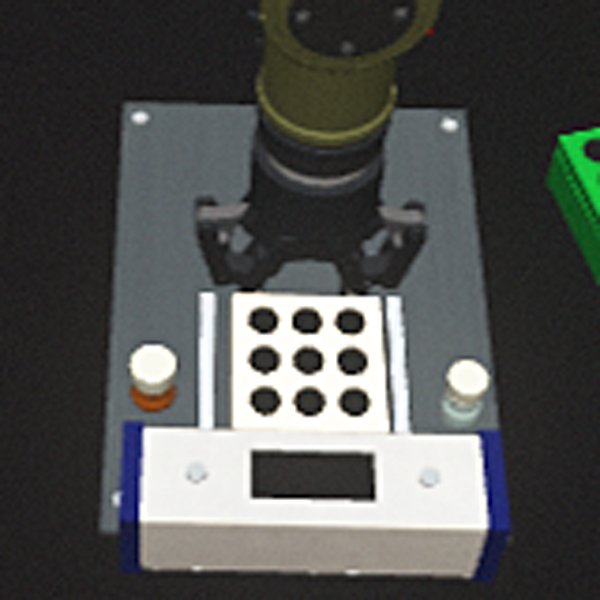

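>>> {"name": "play_rows", "arguments": {"plan": [-0.001, 0, 0, 0, 0, 0, -0.002, 0, 0, 0, 0, 0, -0.003, 0, 0, 0, 0, 0, -0.004, 0, 0, 0, 0, 0, -0.005, 0, 0, 0, 0, 0, -0.006, 0, 0, 0, 0, 0]}}

```text
time_s: 17.3
ee_pos: [0.6261, 0.0113, 0.0233]
tcp_rot: [-0.065, -3.141, -0.0]
wrist_force: [-4.1, 0.5, 0.9]
grip_width: 0.05
```

>>> {"name": "play_rows", "arguments": {"plan": [-0.0005, 0, 0, 0, 0, 0, -0.001, 0, 0, 0, 0, 0, -0.0015, 0, 0, 0, 0, 0, -0.002, 0, 0, 0, 0, 0]}}

```text
time_s: 17.7
ee_pos: [0.626, 0.0113, 0.0233]
tcp_rot: [-0.065, -3.137, -0.0]
wrist_force: [-8.9, 0.4, 5.6]
grip_width: 0.0501
```

>>> {"name": "play_rows", "arguments": {"plan": [-0.0005, 0, 0, 0, 0, 0, -0.001, 0, 0, 0, 0, 0, -0.0015, 0, 0, 0, 0, 0, -0.0015, 0, 0, 0, 0, 0]}}

```text
time_s: 18.1
ee_pos: [0.626, 0.0113, 0.0233]
tcp_rot: [-0.065, -3.135, -0.0]
wrist_force: [-11.9, 0.0, 8.3]
grip_width: 0.0498
```

```bash
python3 st.py; python3 sc.py 14 290 240|tail -1
```

```text
t 18.1 tcp [0.626  0.0113 0.0233] feeder x,y 0.0158 -0.0001 toolx yaw-feeder 180.3 tilt [ 6.2e-03  1.0e-04 -1.0e+00] F [-11.9   0.    8.3] q [ 0.02  0.59 -0.21  0.78  0.    0.06]
  in feeder 0.0767 -0.0054 yaw -0.62
```

View pics/scene14b.png

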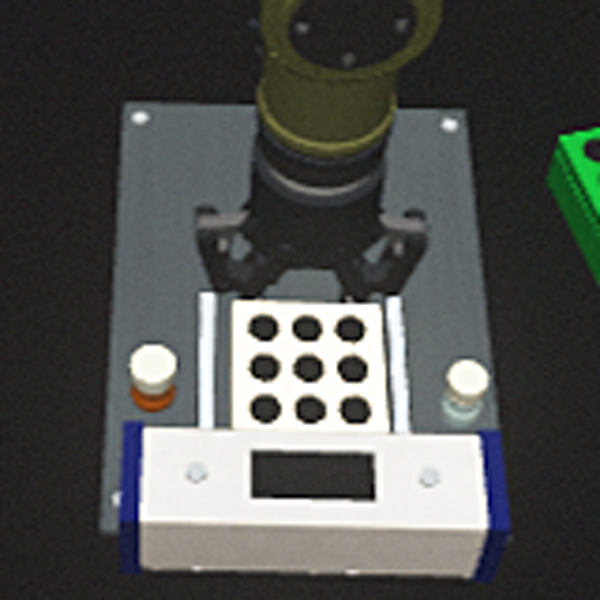

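>>> {"name": "play_rows", "arguments": {"plan": [0.002, 0, 0, 0, 0, 0, 0.004, 0, 0, 0, 0, 0, 0.008, 0, 0, 0, 0, 0, 0.015, 0, 0, 0, 0, 0, 0.03, 0, 0, 0, 0, 0, 0.05, 0, 0, 0, 0, 0, 0.07, 0, 0, 0, 0, 0, 0.07, 0, 0, 0, 0, 0]}}

```text
time_s: 18.95
ee_pos: [0.5565, 0.0141, 0.0231]
tcp_rot: [-0.065, -3.138, 0.0]
wrist_force: [0.0, -0.9, -0.4]
grip_width: 0.05
```

>>> {"name": "play_rows", "arguments": {"plan": [0, 0, -0.03, 0, 0, 0, 0, 0, -0.07, 0, 0, 0, 0, 0, -0.11, 0, 0, 0, 0.03, 0, -0.15, 0, 0, 0, 0.07, 0, -0.18, 0, 0, 0, 0.11, 0, -0.19, 0, 0, 0, 0.11, 0, -0.19, 0, 0, 0, 0.11, 0, -0.19, 0, 0, 0]}}

```text
time_s: 19.75
ee_pos: [0.451, 0.0187, 0.2144]
tcp_rot: [0.065, 3.137, 0.0]
wrist_force: [1.4, -1.2, -0.3]
grip_width: 0.0504
```

```bash
python3 st.py; python3 look.py 15; python3 sc.py 15 290 240|tail -1; python3 - <<'E'
from meas import *
f=dict(np.load("pics/top15.npz"))
big=cv2.resize(f["color"][90:230,180:320],(600,600),interpolation=cv2.INTER_CUBIC);cv2.imwrite("pics/top15c.png",big[:,:,::-1])
for nm,(o,thd),roi in(("top",((.6102,.0122),-2.68),(145,185,232,268)),("scene",((.6084,.01385),-2.63),(250,283,294,331))):
    f=dict(np.load(f"pics/{nm}15.npz"));o=np.array(o);th=np.radians(thd);ex=np.array([np.cos(th),np.sin(th)]);ey=np.array([-ex[1],ex[0]])
    g=cv2.cvtColor(f["color"],cv2.COLOR_RGB2GRAY);v0,v1,u0,u1=roi;d=np.zeros_like(g);d[v0:v1,u0:u1]=g[v0:v1,u0:u1]<120
    n,l,st,ce=cv2.connectedComponentsWithStats(d);print(nm,st[1:,4]);W=cast(f,ce[1:],.056)[:,:2]-o;print(np.c_[W@ex,W@ey].round(4))
E
```

```text
t 19.75 tcp [0.451  0.0187 0.2144] feeder x,y -0.1594 -0.001 toolx yaw-feeder 180.3 tilt [-4.3e-03  2.0e-04 -1.0e+00] F [ 1.4 -1.2 -0.3] q [ 0.04  0.14 -0.36  1.07 -0.    0.08]
[0.45145779 0.01865517 0.21390084] [ 0.21382405 -0.15382544 -0.45162115] 19.8
  in feeder 0.0767 -0.0054 yaw -0.65
top [ 26  29  33  32  32  32  32  33 262  32]
[[ 0.1033  0.0268]
 [ 0.1045  0.0011]
 [ 0.1052 -0.0246]
 [ 0.077   0.0272]
 [ 0.0768  0.0011]
 [ 0.0768 -0.0248]
 [ 0.0485  0.0269]
 [ 0.0487  0.001 ]
 [ 0.0176 -0.0056]
 [ 0.0494 -0.0252]]
scene [15 42 43 40 40 46 46 47 47 48]
[[ 0.0273  0.0275]
 [ 0.0478 -0.0256]
 [ 0.0475  0.0005]
 [ 0.0475  0.0264]
 [ 0.0758 -0.0256]
 [ 0.0759  0.0006]
 [ 0.0757  0.0268]
 [ 0.1036 -0.0251]
 [ 0.104   0.0008]
 [ 0.1037  0.0268]]
```

View pics/top15c.png

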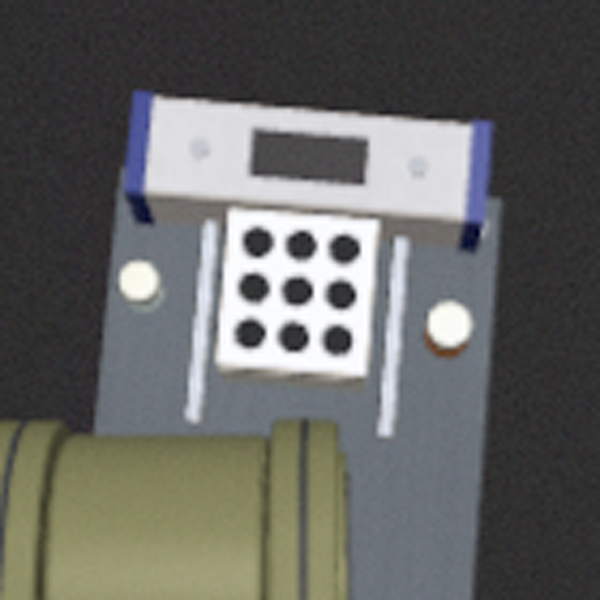

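View pics/scene15b.png

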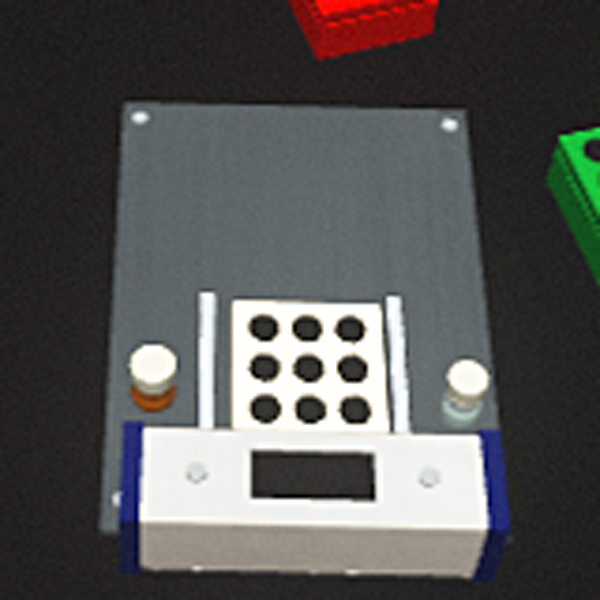

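```bash
python3 - <<'E'
from cell import r
print(r.sign_off())
E
```

```text
the job is handed in; nothing more can be done
None
```

The cassette is in the lane, seated against the feeder head, and the job is handed in at about 20 s of the 72 s allowed.

**What I did:** I set the fingers along the cassette's left side and pushed it sideways, which squared and centred it before the mouth. I then pushed its rear face into the lane at about 25 mm/s, slowing to 5–10 mm/s near the end. The cassette stopped moving at the head while the push force rose from about 4 N to 12 N. I then backed the fingers straight out and lifted clear.

**Last checks:**

| Check | Top camera | Scene camera | Target |
|---|---|---|---|
| Cassette centre, feeder x | 76.8 mm | 75.7 mm | 77 mm |
| Cassette centre, feeder y | +1.1 mm | +0.6 mm | 0 mm |

- **Squareness:** it sits within about 0.3–0.5° of square; individual septa rows and columns scatter by up to 0.6°.
- **Rails:** at the last measurement on the way in, one scene-camera reading put the cassette about 3 mm left of the lane's centre, against 1.5–1.8 mm from the others. Even so, it left at least 5 mm to the nearest rail, and no sideways force showed at the wrist.
- **Surroundings:** the vial, jar, green and red look-alikes appeared undisturbed in the pictures. The gripper was clear of everything when I handed in.
- **Disagreements:** the two cameras differ by about 1 mm along the lane, within the stated calibration. The scene script's lid-outline readings near the head (+76.7, −5.4 mm) are unreliable because the white head and rail ran into the outline, so I disregarded them.

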